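# Calibrate the counter scale with its two-key chord

### The arm

A 6-joint arm with a two-finger parallel gripper is mounted at the origin on the work surface. World frame = base frame: x ahead of the robot, y to its left, z up, the work surface at z = 0. Lengths are in m, angles in rad, forces in N, time in s.
With the tool pointing down it reaches from about 0.375 to 0.9 m from the base axis. Payload 3.1 kg.
Tool frame: the origin (TCP) lies at the very end of the fingers, on their centre line; the grasp point (between the pads) lies 19 mm behind it (manip.pinch_z is the distance from the TCP to the grasp point, in m); z points along the fingers, y is the direction in which the jaws open and shut (so a half turn about z gives the same grasp; the last joint's range is limited). The gripper opens to 85 mm and grips with 20 to 120 N. Pads are 22 mm wide; open, the fingers measure 114 mm over their backs; the gripper's body (76 mm by 85 mm) begins 54 mm behind the grasp point. The pads swing forward as they close: fully open they stand 13 mm farther back than shut.
Start: joints at [-1.319, 0.527, 1.433, -0, 1.181, -0.178], TCP at [0.261, -0.568, 0.231] pointing down, gripper open.
Joint ranges: [-3.08, 3.08], [-0.75, 2.2], [0.22, 2.44], [-1.43, 4.57], [0, 2.65], [-2.85, 2.85]. Speed limits (rad/s): [2.79, 2.79, 3.14, 3.14, 3.14, 3.14].

### API

Orientations are given as a unit quaternion [x, y, z, w].
In Python, from station import manip gives the robot as it stands.
- The arm moves only by the tool drive_tool, never from a script. Its argument "increments" is a list of rows, each a list of 7 numbers: the closure in counts, from 0 (fully open) to 255 (shut), then the shift along the tool's x, y, z in cm, then the turn, a rotation vector about the tool's x, y, z in rad. A call has 1 to 20 rows; each row is the pose to reach, as a shift and turn from the pose commanded when the call began, along the tool's axes at that moment; what a row does not reach only later rows make up. A row lasts 1/10 s, in which the tool goes at most 50 mm and 8.59 degrees, less where a joint would pass 70% of its speed; a pose out of reach is approached as far as the arm can. A call with a gripper value outside its range is refused whole. The fingers move at their own pace and stop on an object; "force" is the grip in N (left out, the last holds). Time passes only in rows, so rows that repeat a pose let the fingers close. It gives the time, the measured TCP pose, the force and the opening at its end, in the units of the state.
- manip.sense(): the state, without advancing time (a new reading comes with each control period).
- manip.snapshot(name): name is "scene" or "top" or "wrist"; returns the picture (420x560x3 uint8, red, green, blue); there is no depth.
- manip.camera_model(name): a dict with "mtx" (3x3 intrinsics, pixels), "k1" (the pictures are not rectified: a ray, as slopes to the right and down, at radius r is drawn at 1 + k1 r^2 times it, then the intrinsics apply), "cam_to_world" (4x4, takes a point from camera to world coordinates). Camera axes: x right, y down, z forward; pixel columns grow to the right and rows downward; lengths in m; the calibration is good to about 2 mm. A picture is of the moment at which its call begins: read the wrist's pose just before it. camera_model takes no time and is no camera call; for the wrist camera it gives the pose at the moment of the call.
- manip.sign_off(): hands the job in, once; it reports no verdict.
The state is a dict: "t": time; "q": joint angles; "qd": joint speeds; "tau": joint torques, N m; "tcp_pos": TCP position; "tool_rot": TCP orientation; "force": force on the tool from outside, world axes, zero at the start; "ft_torque": the same for the moment, N m; "finger_gap": opening from 0.0 (shut) to 1.0 (fully open).
Only numpy, scipy, OpenCV 4.12 (cv2) and the standard library are available. Lean on these libraries where they do the work, as an engineer would, in place of code of your own. Each camera call takes 0.05 s, during which the arm holds its last target. There are 200 camera calls.

### The job

Calibrate the shop's counter scale: with a fingertip push its orange key cover fully open, away from the front of the scale, then press the two green keys down together, one fingertip on each, hold both fully down for at least two seconds, and let them go. Do not press the white tare key between them, leave the cover open, and pick nothing up: the brass weight on the plate, the jar, the tin and the phone stay where they are.

Things in the scene. Friction and masses are not known exactly. Their poses are not given: they have to be found in the camera images.
- scale: black counter scale, 320 x 240 mm, fixed to the counter. Origin on the counter, under the middle between the two green keys; x points from its front edge (35 mm from the origin) towards the steel weighing plate, y to the left, z up. The flat key panel is 50 mm above the counter and reaches to x = 113 mm; behind it is the weighing plate, top at 65 mm. A low aluminium rail runs along x at y = +63 and -63 mm, 4 mm wide, top at 62 mm; the cover slides between the rails.
- cover (a joint): orange sliding cover over the keys: 0 = shut (keys hidden), 0.060 m = fully open; it slides along the scale's +x, away from the scale's front, against about 1.5 N of friction and stays where it is left. It starts shut or up to 10 mm open. Open, it lies behind the keys, its near edge 36 mm from the line of the keys.
- cover_rib (a point): point on the cover, moving with it: top middle of the near face (the face towards the scale's front) of its upright rib. The cover is a plate 48 mm (x) by 120 mm (y), 3 mm thick, top 63 mm above the counter; the rib stands on its far edge, 100 mm long along the scale's y, 6 mm thick, 18 mm high, top at 81 mm. In front of the rib lies 42 mm of flat plate: a fingertip held just above that plate and moved along the scale's +x pushes the rib and opens the cover.
- key_left_top (a point): centre of the top of the left green key, a square 22 x 22 mm cap; top 58 mm above the counter when up. The two green keys stand side by side along the scale's y, 60 mm between centres (38 mm clear between them). Hidden under the cover until that is open.
- key_right_top (a point): centre of the top of the right green key, same size, 58 mm above the counter when up.
- key_left (a joint): how far the left green key is pressed: 0 = up, 0.005 m = fully down (top then 53 mm above the counter); it counts as down beyond 0.0038. A spring returns it; it takes 1.2 N to start and 4 N to bring fully down.
- key_right (a joint): how far the right green key is pressed; same travel and spring as the left.
- tare_key_top (a point): centre of the top of the small round white tare key, 12 mm across, midway between the green keys, top 54 mm above the counter. Not to be pressed.
- tare_key (a joint): how far the tare key is pressed: 0 = up, 0.0025 m = fully down.
- weight: brass calibration weight standing on the weighing plate, 40 mm across, 55 mm tall, with a small knob. Origin at the centre of its underside. Stays there.
- jar: glass sample jar with wooden lid, 64 mm across, 104 mm tall, on the counter beside the scale. Origin at the centre of its underside. Stays there.
- tin: round steel tin, 66 mm across, 34 mm tall, on the counter on the other side of the scale. Origin at the centre of its underside. Stays there.
- phone: black phone lying flat, 148 (x) x 72 (y) x 9 mm, on the counter to the left of the weighing plate. Origin at the centre of its underside. Stays there.
There are look-alikes about, which are no part of the job. There is more than one size of the tin; the job needs the smallest.

How it is judged:
By the outcome, as a careful person would: the job done as asked, in the order asked, and still so for the second after the job is handed in, with the robot touching nothing.
It also fails if it takes over 48 s, if anything falls off the work surface, if the arm or the gripper's body presses on something with over 40 N, if the wrist force passes 120 N, or if a joint passes its speed limit or range.

## Working session

There is one attempt and no reset: what is moved stays moved. The work goes in short steps, Python scripts to look and compute and a tool call to move; the robot and the scene stay as the last step left them, time stands still between calls to the robot, and variables do not carry over. Pictures are saved under pics/ and viewed, about 8 in all and at most 12, crops included, and the job is handed in when it is done.

Besides the shell and the picture viewer there is one more tool, called as name(argument=value, ...) on one line, values as JSON. drive_tool: Moves the arm, as the interface text tells. Its arguments: {"type":"object","properties":{"increments":{"type":"array","items":{"type":"array","items":{"type":"number"}}},"force":{"type":"number"}},"required":["increments"]}

```bash
ls; mkdir -p pics; python3 - <<'E'
from station import manip
import cv2, numpy as np
s=manip.sense(); print({k:np.round(v,3).tolist() for k,v in s.items()}, manip.pinch_z)
a=manip.snapshot("scene"); b=manip.snapshot("top")
cv2.imwrite("pics/scene.png",a[:,:,::-1]); cv2.imwrite("pics/top.png",b[:,:,::-1])
for n in("scene","top"):
    m=manip.camera_model(n); print(n,np.round(m["mtx"],1).tolist(),m["k1"],np.round(m["cam_to_world"],3).tolist())
E
```

```text
pics
{'t': 0.0, 'q': [-1.319, 0.528, 1.434, 0.0, 1.181, -0.178], 'qd': [0.0, -0.001, 0.0, 0.001, 0.001, -0.0], 'tau': [0.0, -44.234, -17.803, -0.0, 0.008, 0.0], 'tcp_pos': [0.261, -0.567, 0.23], 'tool_rot': [0.977, 0.214, -0.0, -0.001], 'force': [0.201, 0.086, 0.11], 'ft_torque': [0.037, -0.009, -0.015], 'finger_gap': 1.003} 0.0187
scene [[499.6, 0.0, 281.0], [0.0, 499.6, 211.0], [0.0, 0.0, 1.0]] -0.1653327310704009 [[0.227, 0.77, -0.596, 1.37], [0.974, -0.18, 0.14, -0.084], [0.001, -0.612, -0.791, 1.045], [0.0, 0.0, 0.0, 1.0]]
top [[406.6, 0.0, 280.8], [0.0, 406.6, 217.0], [0.0, 0.0, 1.0]] -0.10561538313975956 [[0.017, -0.996, 0.086, 0.524], [-1.0, -0.018, -0.012, 0.094], [0.013, -0.086, -0.996, 1.091], [0.0, 0.0, 0.0, 1.0]]
```

View pics/top.png

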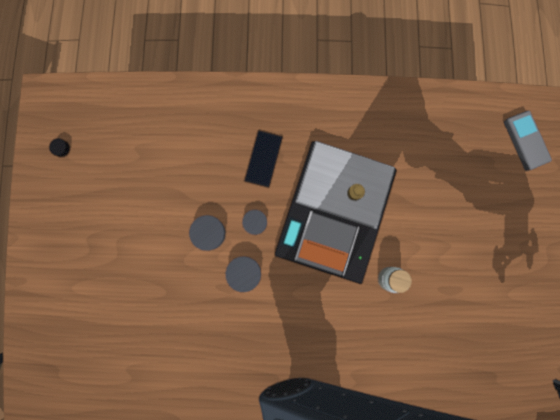

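View pics/scene.png

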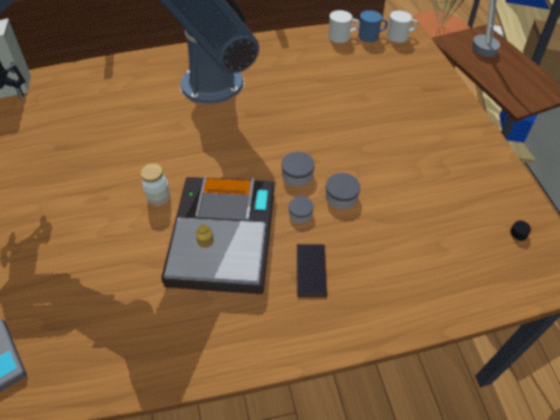

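The top view shows the black scale at about (335,210), turned about -15°. The orange cover is at (323,255), the display at (292,233), the weight at (357,191) and the jar at (397,281). The smallest tin is at (255,222) and the phone at (264,158). The scene view agrees: orange cover at (227,186), brass weight at (205,236). Next I'll measure the scale's pose.

```bash
cat > h.py <<'E'
import numpy as np, cv2
from station import manip
def ray(m,uv):
    K=m["mtx"];uv=np.atleast_2d(uv).astype(float)
    d=cv2.undistortPoints(uv[:,None],K,np.array([m["k1"],0,0,0,0.]))[:,0]
    T=m["cam_to_world"];D=np.c_[d,np.ones(len(d))]@T[:3,:3].T
    return T[:3,3],D
def onz(m,uv,z):
    o,D=ray(m,uv); return o+D*((z-o[2])/D[:,2])[:,None]
def orange(img):
    h=cv2.cvtColor(img,cv2.COLOR_RGB2HSV)
    k=cv2.inRange(h,(3,190,90),(14,255,255))
    n,l,st,c=cv2.connectedComponentsWithStats(k); i=1+np.argmax(st[1:,4]); return (l==i).astype(np.uint8)
E
python3 - <<'E'
from h import *
for n in("top","scene"):
    im=cv2.imread(f"pics/{n}.png")[:,:,::-1].copy(); m=manip.camera_model(n)
    k=orange(im); c=cv2.findContours(k,0,1)[0][0][:,0]
    P=onz(m,c,.068)[:,:2]*1000
    r=cv2.minAreaRect(P.astype(np.float32)); print(n,k.sum(),r,np.round(cv2.boxPoints(r)).tolist())
    # black body outline + plate : dark&grey hull at z~0.05
im=cv2.imread("pics/top.png")[:,:,::-1].copy(); m=manip.camera_model("top")
h=cv2.cvtColor(im,cv2.COLOR_RGB2HSV)
k=((h[:,:,2]<45)|(h[:,:,1]<60)).astype(np.uint8); k=cv2.morphologyEx(k,cv2.MORPH_OPEN,np.ones((3,3)))
k|=orange(im)
n,l,st,ce=cv2.connectedComponentsWithStats(k); i=l[190,330]; print(st[i])
c=max(cv2.findContours((l==i).astype(np.uint8),0,1)[0],key=len)[:,0]
P=onz(m,c,.05)[:,:2]*1000; r=cv2.minAreaRect(P.astype(np.float32)); print(r,np.round(cv2.boxPoints(r)).tolist())
v=np.full(im.shape,0,np.uint8); v[l==i]=255
cv2.imwrite("pics/topcrop.png",np.hstack([cv2.resize(a[120:300,220:420],None,fx=2,fy=2) for a in(im[:,:,::-1],v)]))
E
```

```text
Traceback (most recent call last):
  File "h.py", line 13, in orange
    n,l,st,c=cv2.connectedComponentsWithStats(k); i=1+np.argmax(st[1:,4]); return (l==i).astype(np.uint8)
                                                      ~~~~~~~~~^^^^^^^^^^
ValueError: attempt to get argmax of an empty sequence
```

```bash
python3 - <<'E'
import cv2
for n,pts in(("top",[(323,255),(310,252),(300,160),(330,228),(290,245),(200,300)]),("scene",[(227,186),(215,184)])):
    h=cv2.cvtColor(cv2.imread(f"pics/{n}.png"),cv2.COLOR_BGR2HSV)
    print(n,[h[y,x].tolist() for x,y in pts])
E
```

```text
top [[11, 169, 164], [11, 171, 163], [12, 124, 148], [120, 10, 101], [92, 123, 126], [12, 128, 138]]
scene [[16, 255, 172], [16, 255, 172]]
```

```bash
sed -i 's/def orange(img):/def orange(img,s=150,box=None):/; s/k=cv2.inRange.*/k=cv2.inRange(h,(4,s,70),(19,255,255))\n    if box: x0,y0,x1,y1=box; q=k*0; q[y0:y1,x0:x1]=k[y0:y1,x0:x1]; k=q/' h.py
cat > m1.py <<'E'
from h import *
for n,s,b in(("top",150,(280,225,375,290)),("scene",225,(185,165,265,205))):
    im=cv2.imread(f"pics/{n}.png")[:,:,::-1].copy(); m=manip.camera_model(n)
    k=orange(im,s,b); c=max(cv2.findContours(k,0,1)[0],key=len)[:,0]
    P=onz(m,c,.068)[:,:2]*1000
    r=cv2.minAreaRect(P.astype(np.float32)); print(n,k.sum(),r,np.round(cv2.boxPoints(r)).tolist())
    if n=="top": ko=k
im=cv2.imread("pics/top.png")[:,:,::-1].copy(); m=manip.camera_model("top")
h=cv2.cvtColor(im,cv2.COLOR_RGB2HSV)
k=((h[:,:,2]<45)|(h[:,:,1]<70)).astype(np.uint8)
k|=ko; k[:,:270]=0
k=cv2.morphologyEx(k,cv2.MORPH_OPEN,np.ones((3,3)))
n,l,st,ce=cv2.connectedComponentsWithStats(k); i=l[190,330]; print(st[i])
c=max(cv2.findContours((l==i).astype(np.uint8),0,1)[0],key=len)[:,0]
P=onz(m,c,.05)[:,:2]*1000; r=cv2.minAreaRect(P.astype(np.float32)); print(r,np.round(cv2.boxPoints(r)).tolist())
v=np.full(im.shape,0,np.uint8); v[l==i]=255; v[ko>0]=(0,128,255)
cv2.imwrite("pics/topcrop.png",np.hstack([cv2.resize(a[120:300,220:420],None,fx=2,fy=2) for a in(im[:,:,::-1],v)]))
E
python3 m1.py
```

```text
top 826 ((519.346435546875, -26.61172103881836), (115.67630004882812, 44.55916976928711), 72.45760345458984) [[481.0, -75.0], [523.0, -88.0], [558.0, 22.0], [516.0, 35.0]]
scene 485 ((520.365234375, -28.29140853881836), (110.14771270751953, 42.49375915527344), 73.247314453125) [[484.0, -75.0], [525.0, -87.0], [557.0, 18.0], [516.0, 31.0]]
[  276   141   120   142 10251]
((634.4055786132812, -61.92155456542969), (234.07009887695312, 319.5777893066406), 72.71245574951172) [[447.0, -126.0], [752.0, -221.0], [822.0, 2.0], [517.0, 97.0]]
```

View pics/topcrop.png

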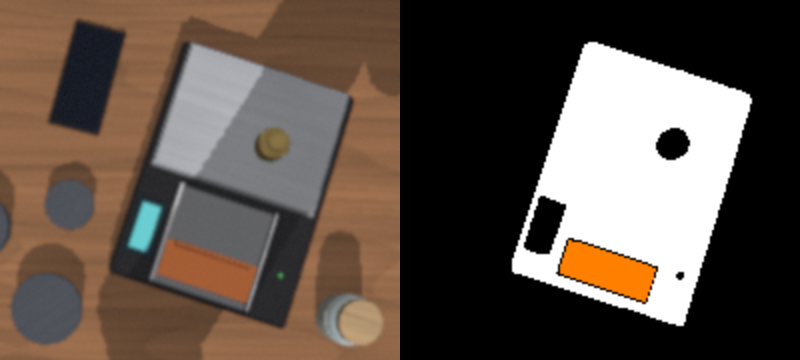

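The picture confirms the mask. It gives a scale rectangle of 320 x 234 mm, a yaw of -17.3° and an origin near (0.515, -0.025). The cover centre lies on that axis. Next I'll work out the move to hover above it.

```bash
cat >> h.py <<'E'
from scipy.spatial.transform import Rotation as R
O=np.array([.515,-.025]); YAW=np.radians(-17.3)
def tgt(sx,sy,z,O=O,yaw=YAW):
    c,s=np.cos(yaw),np.sin(yaw); return np.array([O[0]+c*sx-s*sy,O[1]+s*sx+c*sy,z])
def inc(p,yaw=YAW):
    s=manip.sense(); Rc=R.from_quat(s["tool_rot"]); Rt=R.from_euler('z',yaw)*R.from_euler('x',np.pi)
    print("shift cm",np.round(Rc.inv().apply(p-s["tcp_pos"])*100,2),"turn",np.round((Rc.inv()*Rt).as_rotvec(),4),"t",s["t"])
E
python3 -c "
from h import *
inc(tgt(0,0,.18))"
```

```text
shift cm [ 45.74 -38.65   5.13] turn [-1.900e-03  4.000e-04  7.328e-01] t 0.1
```

drive_tool(increments=[[255,4,-3.4,0,0,0,0.07],[255,8,-6.8,0,0,0,0.14],[255,12,-10.2,0,0,0,0.21],[255,16,-13.5,0,0,0,0.28],[255,20,-17,0,0,0,0.35],[255,24,-20.3,0,0,0,0.42],[255,28,-23.7,1,0,0,0.49],[255,32,-27,2,0,0,0.56],[255,36,-30.4,3,0,0,0.63],[255,40,-33.8,4,0,0,0.7],[255,44,-37.2,5,0,0,0.733],[255,45.7,-38.65,5.1,0,0,0.733],[255,45.7,-38.65,5.1,0,0,0.733],[255,45.7,-38.65,5.1,0,0,0.733],[255,45.7,-38.65,5.1,0,0,0.733]], force=20)

```text
t: 1.6
tcp_pos: [0.5144, -0.0265, 0.1802]
tool_rot: [0.989, -0.151, -0.0, 0.0]
force: [0.4, 0.9, -0.0]
finger_gap: 0.003
```

```bash
python3 - <<'E'
from h import *
s=manip.sense(); print(s["tcp_pos"],s["finger_gap"],R.from_quat(s["tool_rot"]).as_euler("ZYX",degrees=True))
m=manip.camera_model("wrist"); print(np.round(m["mtx"],1).tolist(),m["k1"],np.round(m["cam_to_world"],3).tolist())
im=manip.snapshot("wrist"); cv2.imwrite("pics/w1.png",im[:,:,::-1])
K=m["mtx"]; T=np.linalg.inv(m["cam_to_world"])
for n,x in(("tcp",s["tcp_pos"]),("cov_near",tgt(-24,0,.063)*0+tgt(-.024,0,.063)),("rib",tgt(.018,0,.081)),("ribL",tgt(.018,.05,.081))):
    p=T[:3,:3]@x+T[:3,3]; d=p[:2]/p[2]; d*=1+m["k1"]*(d@d); print(n,(K[:2,:2]@d+K[:2,2]).round())
E
```

```text
[ 0.51444303 -0.02648404  0.18021261] 0.002791231921735929 [-1.73284992e+01  3.21439600e-02  1.79972421e+02]
[[307.0, 0.0, 279.7], [0.0, 307.0, 216.2], [0.0, 0.0, 1.0]] -0.06528539968827157 [[-0.298, -0.904, -0.307, 0.594], [-0.955, 0.282, 0.096, -0.051], [-0.0, 0.322, -0.947, 0.323], [0.0, 0.0, 0.0, 1.0]]
tcp [280. 279.]
cov_near [278. 236.]
rib [278. 197.]
ribL [216. 197.]
```

View pics/w1.png

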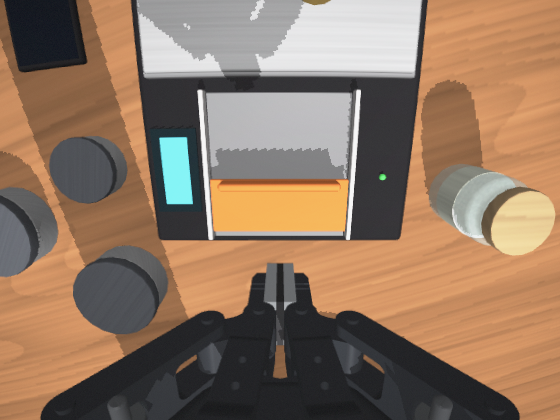

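The wrist view shows the orange cover from column 211 to 348. Its rib is at rows 181-190 and its near edge at about row 232. The rails are symmetric about column 280, so yaw and lateral position are right. A quick ray cast will give the scale x values.

```bash
python3 - <<'E'
from h import *
im=cv2.imread("pics/w1.png")[:,:,::-1].copy(); m=manip.camera_model("wrist")
h=cv2.cvtColor(im,cv2.COLOR_RGB2HSV)
def sc(uv,z):
    p=onz(m,uv,z)[0][:2]-O; c,s=np.cos(YAW),np.sin(YAW); return (np.array([c*p[0]+s*p[1],-s*p[0]+c*p[1]])*1000).round(1)
for r in list(range(176,194,1))+list(range(228,246,1)): print(r,h[r,250].tolist(),end=' ')
print()
for r,z in((180,.081),(184,.081),(190,.063),(190,.081),(232,.063),(239,.05)): print(r,z,sc((280,r),z))
for c,r in((206,150),(354,150),(211,236),(350,236)): print(c,r,sc((c,r),.062))
k=orange(im,150,(190,150,370,240)); ys,xs=np.nonzero(k); print(xs.min(),xs.max(),ys.min(),ys.max())
for r in (205,220): x=np.nonzero(k[r])[0]; print(sc((x[0],r),.063),sc((x[-1],r),.063))
E
```

```text
176 [150, 2, 128] 177 [105, 4, 129] 178 [8, 29, 131] 179 [11, 151, 145] 180 [11, 180, 152] 181 [11, 176, 139] 182 [11, 175, 141] 183 [11, 180, 153] 184 [11, 182, 200] 185 [13, 175, 241] 186 [16, 163, 246] 187 [18, 160, 246] 188 [18, 159, 246] 189 [18, 160, 246] 190 [17, 167, 245] 191 [15, 173, 240] 192 [17, 163, 246] 193 [17, 163, 246] 228 [18, 162, 246] 229 [18, 162, 246] 230 [16, 147, 245] 231 [12, 81, 220] 232 [120, 3, 187] 233 [105, 3, 188] 234 [105, 3, 188] 235 [105, 3, 159] 236 [105, 10, 52] 237 [120, 14, 53] 238 [140, 15, 51] 239 [7, 49, 68] 240 [13, 120, 157] 241 [14, 130, 220] 242 [13, 130, 219] 243 [13, 133, 209] 244 [13, 131, 201] 245 [13, 131, 196] 
180 0.081 [32.1 -2.4]
184 0.081 [28.8 -2.3]
190 0.063 [19.4 -2.3]
190 0.081 [23.8 -2.3]
232 0.063 [-19.8  -2.3]
239 0.05 [-32.2  -2.3]
206 150 [53.9 59.8]
354 150 [ 53.7 -64.6]
211 236 [-24.1  61.2]
350 236 [-24.3 -66.7]
210 348 179 230
[ 5.9 57.9] [  5.7 -60.8]
[-8.2 58. ] [ -8.4 -60.8]
```

drive_tool(increments=[[255,0,0,3,0,0,0],[255,0,0,6,0,0,0],[255,0,0,9,0,0,0],[255,0,0,10.5,0,0,0],[255,0,0,11.2,0,0,0],[255,0,0,11.2,0,0,0],[255,0,0,11.2,0,0,0]])

```text
t: 2.35
tcp_pos: [0.5154, -0.0268, 0.069]
tool_rot: [0.989, -0.151, 0.001, 0.0]
force: [0.7, 0.1, -0.3]
finger_gap: 0.004
```

drive_tool(increments=[[255,0.5,0,0.1,0,0,0],[255,1,0,0.1,0,0,0],[255,1.5,0,0.1,0,0,0],[255,2,0,0.1,0,0,0],[255,2.5,0,0.1,0,0,0],[255,3,0,0.1,0,0,0],[255,3.5,0,0.1,0,0,0],[255,4,0,0.1,0,0,0],[255,4.5,0,0.1,0,0,0],[255,5,0,0.1,0,0,0],[255,5.5,0,0.1,0,0,0],[255,6,0,0.1,0,0,0],[255,6,0,0.1,0,0,0]])

```text
t: 3.65
tcp_pos: [0.5735, -0.0442, 0.0673]
tool_rot: [0.989, -0.151, 0.001, 0.0]
force: [-0.4, -0.3, 0.2]
finger_gap: 0.001
```

drive_tool(increments=[[255,0.3,0,0,0,0,0],[255,0.6,0,0,0,0,0],[255,0.7,0,0,0,0,0],[255,0.8,0,0,0,0,0],[255,0.9,0,0,0,0,0]])

```text
t: 4.15
tcp_pos: [0.577, -0.0453, 0.0671]
tool_rot: [0.989, -0.15, -0.004, -0.0]
force: [-8.4, 2.3, 7.2]
finger_gap: -0.001
```

drive_tool(increments=[[255,-0.5,0,0,0,0,0],[255,-1.3,0,0,0,0,0],[255,-1.5,0,-2,0,0,0],[120,-3,0,-6,0,0,0],[120,-5,0,-10,0,0,0],[120,-6.5,0,-11,0,0,0],[120,-6.5,0,-11,0,0,0],[120,-6.5,0,-11,0,0,0],[120,-6.5,0,-11,0,0,0],[120,-6.5,0,-11,0,0,0]])

```text
t: 5.15
tcp_pos: [0.519, -0.0273, 0.1761]
tool_rot: [0.989, -0.151, -0.001, -0.0]
force: [0.5, 0.3, 0.5]
finger_gap: 0.528
```

```bash
python3 - <<'E'
from h import *
s=manip.sense(); print(s["tcp_pos"],s["finger_gap"],s["force"])
im=manip.snapshot("wrist"); cv2.imwrite("pics/w2.png",im[:,:,::-1])
E
```

```text
[ 0.51899399 -0.02725412  0.17612782] 0.5284856272103431 [0.54712131 0.29319485 0.47393199]
```

View pics/w2.png

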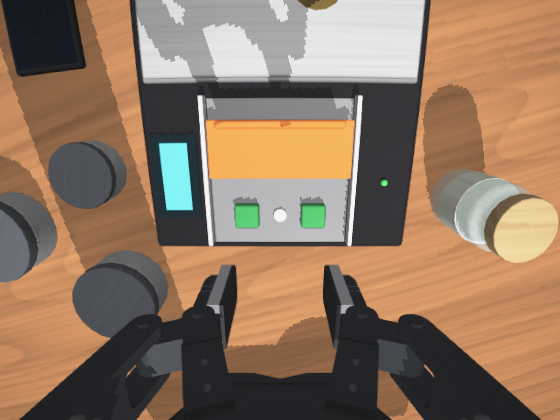

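The keys are now uncovered: green at (247,216) and (313,216), tare key at (280,215). The cover's near edge is at row 179 and its rib at about row 124. The finger inner tips are at about columns 235 and 325. Next I'll measure the keys and how far the cover opened.

```bash
python3 - <<'E'
from h import *
im=cv2.imread("pics/w2.png")[:,:,::-1].copy(); m=manip.camera_model("wrist"); s=manip.sense()
h=cv2.cvtColor(im,cv2.COLOR_RGB2HSV)
k=cv2.inRange(h,(50,120,130),(75,255,255)); n,l,st,ce=cv2.connectedComponentsWithStats(k)
big=[i for i in range(1,n) if st[i,4]>200]; P=[]
for i in big: print(st[i],ce[i]); P.append(onz(m,ce[i],.058)[0])
k2=cv2.inRange(h,(50,120,0),(75,255,255)); print([x.tolist() for x in cv2.connectedComponentsWithStats(k2)[2] if 200<x[4]<5000])
P=sorted(P,key=lambda p:-p[1]); L,Rr=P; d=L-Rr; print("L,R",L,Rr,"dist",np.linalg.norm(d),"yaw",np.degrees(np.arctan2(-d[0],d[1])))
Oo=((L+Rr)/2)[:2]; yaw=np.arctan2(-d[0],d[1]); print("O",Oo)
def sc(uv,z):
    p=onz(m,uv,z)[0][:2]-Oo; c,q=np.cos(YAW),np.sin(YAW); return (np.array([c*p[0]+q*p[1],-q*p[0]+c*p[1]])*1000).round(1)
o=orange(im,150,(190,100,370,200))
for c in (230,250,310,330):
    y=np.nonzero(o[:,c])[0]; print(c,y.min(),y.max(),"near edge",sc((c,y.max()+.5),.063),"rib far top",sc((c,y.min()-.5),.081))
print("front",sc((280,244.5),.05), "tare",sc((280,215),.054))
c,q=np.cos(YAW),np.sin(YAW);p=s["tcp_pos"][:2]-Oo; print("tcp in scale",1000*(c*p[0]+q*p[1]),1000*(-q*p[0]+c*p[1]))
# finger tips project tests
K=m["mtx"];T=np.linalg.inv(m["cam_to_world"]);Rt=R.from_quat(s["tool_rot"]).as_matrix()
for back in(0,.004,.008):
  for x in(-.011,.011):
    out=[]
    for y in(-.037,-.0225,.0225,.037):
      w=s["tcp_pos"]+Rt@[x,y,-back]; q_=T[:3,:3]@w+T[:3,3]; dd=q_[:2]/q_[2]; dd*=1+m["k1"]*(dd@dd); out.append((K[:2,:2]@dd+K[:2,2]).round().tolist())
    print(back,x,out)
E
python3 - <<'E'
import cv2
im=cv2.imread("pics/w2.png"); cv2.imwrite("pics/w2c.png",cv2.resize(im[200:340,190:370],None,fx=4,fy=4))
E
```

```text
[235 206  24  21 490] [246.64081633 215.92244898]
[301 206  24  21 488] [312.82991803 216.03483607]
[[235, 204, 24, 23, 538], [301, 204, 24, 23, 535]]
L,R [0.52309421 0.00258483 0.058     ] [ 0.50532403 -0.05404736  0.058     ] dist 0.05935473224328582 yaw -17.420941685577088
O [ 0.51420912 -0.02573127]
230 120 177 near edge [36.1 42. ] rib far top [83.6 36.9]
250 120 177 near edge [36.  25.1] rib far top [83.5 22. ]
310 120 177 near edge [ 36.  -25.6] rib far top [ 83.5 -22.5]
330 120 177 near edge [ 36.  -42.5] rib far top [ 83.6 -37.4]
front [-31.5  -0.2] tare [-0.4 -0.2]
tcp in scale 4.91789280327625 -0.025231720694574238
0 -0.011 [[211.0, 297.0], [238.0, 297.0], [321.0, 297.0], [348.0, 297.0]]
0 0.011 [[208.0, 260.0], [236.0, 260.0], [323.0, 260.0], [351.0, 260.0]]
0.004 -0.011 [[210.0, 301.0], [237.0, 301.0], [322.0, 301.0], [349.0, 301.0]]
0.004 0.011 [[207.0, 264.0], [235.0, 264.0], [324.0, 264.0], [353.0, 264.0]]
0.008 -0.011 [[208.0, 305.0], [236.0, 306.0], [323.0, 306.0], [351.0, 306.0]]
0.008 0.011 [[205.0, 268.0], [234.0, 268.0], [325.0, 268.0], [355.0, 268.0]]
```

View pics/w2c.png

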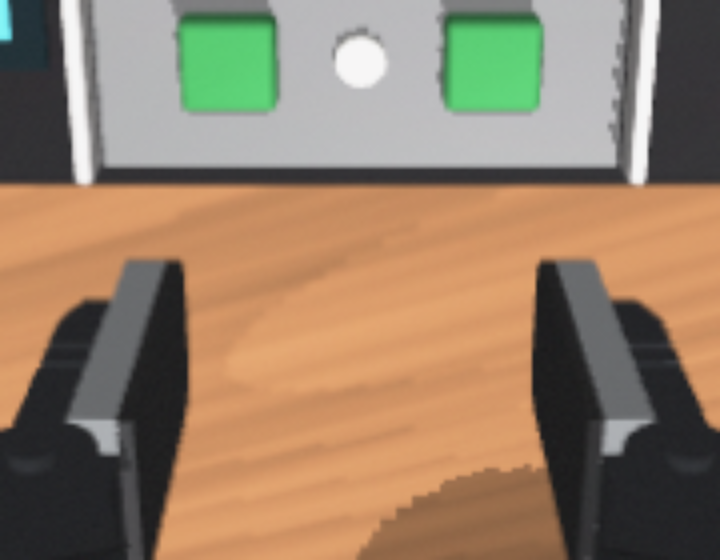

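The cover is fully open: its near edge is 36.0 mm from the key line and the keys are 59.4 mm apart. The TCP needs to move -4.9 mm in tool x and 0 in y. Closure 99 opens the fingers to about 52 mm, which puts each 8 mm pad tip on a key centre. I'll descend to just above the keys first.

drive_tool(increments=[[99,-0.25,0,3,0,0,0],[99,-0.49,0,6,0,0,0],[99,-0.49,0,9,0,0,0],[99,-0.49,0,10.5,0,0,0],[99,-0.49,0,11,0,0,0],[99,-0.49,0,11,0,0,0],[99,-0.49,0,11,0,0,0]])

```text
t: 5.9
tcp_pos: [0.5147, -0.0258, 0.0676]
tool_rot: [0.989, -0.151, 0.001, 0.0]
force: [0.7, -1.4, -0.2]
finger_gap: 0.614
```

```bash
python3 - <<'E'
from h import *
s=manip.sense(); print(s["tcp_pos"],s["finger_gap"],s["force"])
im=manip.snapshot("wrist"); cv2.imwrite("pics/w3.png",cv2.resize(im[130:340,140:420,::-1],None,fx=2.5,fy=2.5))
E
```

```text
[ 0.51466206 -0.02575826  0.06763842] 0.613747655943007 [ 0.72704686 -1.43720931 -0.19266632]
```

View pics/w3.png

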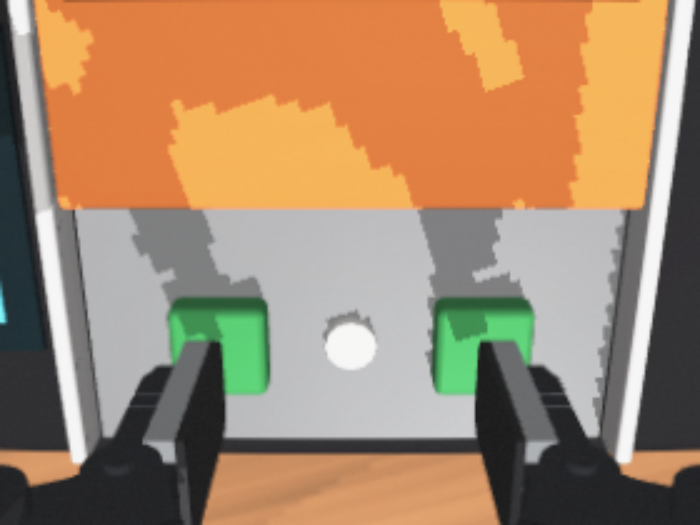

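The view shows both fingertips laterally on the key caps, with the tare key clear between them. Now I'll press.

drive_tool(increments=[[99,0,0,0.6,0,0,0],[99,0,0,1.2,0,0,0],[99,0,0,1.5,0,0,0],[99,0,0,1.8,0,0,0],[99,0,0,2.0,0,0,0],[99,0,0,2.2,0,0,0],[99,0,0,2.3,0,0,0],[99,0,0,2.3,0,0,0]])

```text
t: 6.75
tcp_pos: [0.5144, -0.0257, 0.0492]
tool_rot: [0.989, -0.15, 0.001, 0.0]
force: [-7.5, 1.7, 40.5]
finger_gap: 0.614
```

drive_tool(increments=[[99,0,0,-0.15,0,0,0],[99,0,0,-0.15,0,0,0],[99,0,0,-0.15,0,0,0]])

```text
t: 7.05
tcp_pos: [0.5144, -0.0257, 0.0493]
tool_rot: [0.989, -0.15, 0.001, 0.0]
force: [-5.6, 0.8, 28.9]
finger_gap: 0.611
```

```bash
python3 - <<'E'
from h import *
s=manip.sense(); Rt=R.from_quat(s["tool_rot"]); print(s["tcp_pos"],s["finger_gap"],s["force"],Rt.inv().apply(s["force"]),Rt.inv().apply(s["ft_torque"]))
im=manip.snapshot("wrist"); cv2.imwrite("pics/w4.png",cv2.resize(im[130:340,140:420,::-1],None,fx=2.5,fy=2.5))
E
```

```text
[ 0.51439763 -0.02566304  0.04928777] 0.6114557662075091 [-5.55415844  0.75604178 28.91294258] [ -5.45589561   0.93164698 -28.92652348] [-0.10688944 -0.83442316  0.00791312]
```

View pics/w4.png

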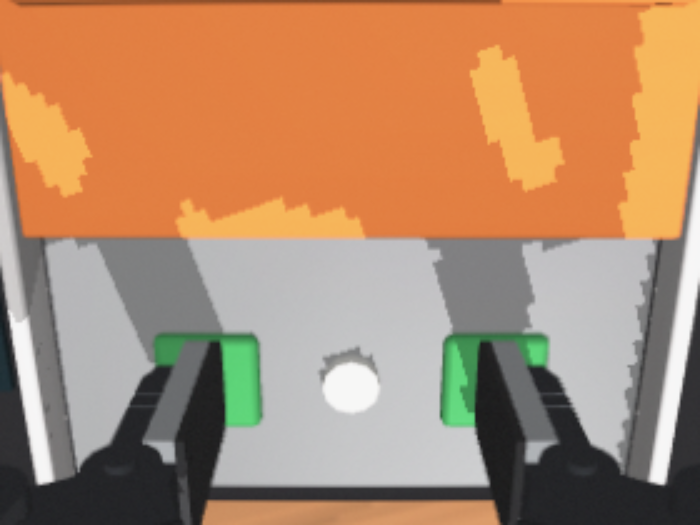

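Backing off 1.5 mm dropped the force from 40 N to 29 N with z unchanged, so the fingers are on the hard stop. The moment of 0.11 N·m over a ±30 mm lever means each key carries at least 12 N, well above the 4 N needed. Now I'll hold, then release straight up.

drive_tool(increments=[[99,0,0,0,0,0,0],[99,0,0,0,0,0,0],[99,0,0,0,0,0,0],[99,0,0,0,0,0,0],[99,0,0,0,0,0,0],[99,0,0,0,0,0,0],[99,0,0,0,0,0,0],[99,0,0,0,0,0,0],[99,0,0,0,0,0,0],[99,0,0,0,0,0,0],[99,0,0,0,0,0,0],[99,0,0,0,0,0,0],[99,0,0,0,0,0,0],[99,0,0,0,0,0,0],[99,0,0,0,0,0,0],[99,0,0,0,0,0,0],[99,0,0,0,0,0,0],[99,0,0,0,0,0,0],[99,0,0,0,0,0,0],[99,0,0,0,0,0,0]])

```text
t: 9.1
tcp_pos: [0.5144, -0.0257, 0.0493]
tool_rot: [0.989, -0.15, 0.001, 0.0]
force: [-5.1, 0.4, 29.7]
finger_gap: 0.61
```

drive_tool(increments=[[99,0,0,0,0,0,0],[99,0,0,0,0,0,0],[99,0,0,0,0,0,0],[99,0,0,0,0,0,0],[99,0,0,0,0,0,0],[99,0,0,0,0,0,0],[99,0,0,0,0,0,0],[99,0,0,0,0,0,0]])

```text
t: 9.9
tcp_pos: [0.5144, -0.0256, 0.0493]
tool_rot: [0.989, -0.15, 0.001, 0.0]
force: [-5.2, 0.6, 30.7]
finger_gap: 0.608
```

drive_tool(increments=[[99,0,0,-0.6,0,0,0],[99,0,0,-1.5,0,0,0],[99,0,0,-4,0,0,0],[99,0,0,-8,0,0,0],[99,0,0,-12,0,0,0],[99,0,0,-14,0,0,0],[99,0,0,-14,0,0,0],[99,0,0,-14,0,0,0],[99,0,0,-14,0,0,0]])

```text
t: 10.8
tcp_pos: [0.5129, -0.0253, 0.1845]
tool_rot: [0.989, -0.151, -0.002, -0.0]
force: [-0.7, -0.3, 0.2]
finger_gap: 0.609
```

```bash
python3 - <<'E'
from h import *
s=manip.sense(); print(s["t"],s["tcp_pos"],s["force"],s["qd"].round(3) if hasattr(s["qd"],"round") else s["qd"])
m=manip.camera_model("wrist"); im=manip.snapshot("wrist"); t=manip.snapshot("top")
cv2.imwrite("pics/end.png",np.hstack([cv2.resize(im,(400,300)),cv2.resize(t[100:340,160:480],(400,300))])[:,:,::-1])
h=cv2.cvtColor(im,cv2.COLOR_RGB2HSV)
k=cv2.inRange(h,(50,120,130),(75,255,255)); n,l,st,ce=cv2.connectedComponentsWithStats(k)
P=[onz(m,ce[i],.058)[0] for i in range(1,n) if st[i,4]>200]; print("keys",P,np.linalg.norm(P[0]-P[1]))
Oo=(P[0]+P[1])[:2]/2
o=orange(im,150,(190,80,370,205)); y=np.nonzero(o[:,280])[0]; e=onz(m,(280,y.max()+.5),.063)[0][:2]-Oo; print("near edge mm",1000*(e@[np.cos(YAW),np.sin(YAW)]))
E
```

```text
10.8 [ 0.51286807 -0.02527281  0.18448604] [-0.7163393 -0.2954705  0.2409794] [-0.     0.01  -0.    -0.003  0.002 -0.   ]
keys [array([0.52337624, 0.00264382, 0.058     ]), array([ 0.50570775, -0.05404749,  0.058     ])] 0.05938081086470111
near edge mm 36.167739961297855
```

View pics/end.png

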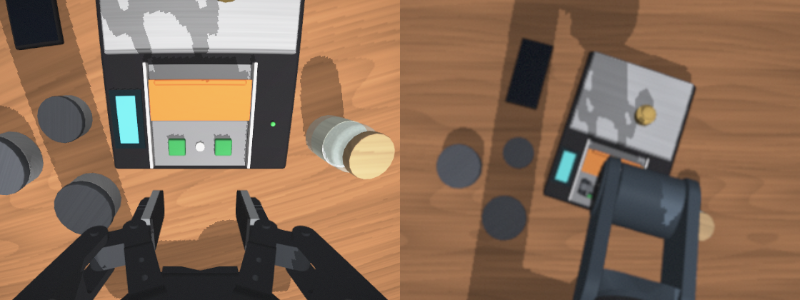

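The final view shows the cover open, both green keys back up, the tare key untouched, and the weight, jar, tins and phone where they were. Handing in.

```bash
python3 -c "
from station import manip
print(manip.sign_off(), manip.sense()['t'])"
```

```text
the job is handed in; nothing more can be done
the job is handed in; nothing more can be done
```

I calibrated the scale as asked and handed the job in at about t = 11 s of the 48 s allowed. The sign-off gives no verdict.

- **Cover:** I pushed the rib with the shut fingertips until it hit its stop, at about 8 N. At the end its near edge measured 36.2 mm from the key line, against 36 mm for fully open.
- **Green keys:** I pressed both together, one fingertip on each, and held them on their hard stop for about 3 s at around 30 N in total. The small moment reading means each key carried at least 12 N, and 4 N is enough to bring one fully down. Both were back up afterwards.
- **Everything else:** the tare key stayed clear between the fingers. The weight, jar, tins and phone looked unmoved in the last pictures, though the arm half hid the jar in the top view. The robot is clear of everything, about 12 cm above the keys, with the wrist force near zero.
- **Force and fit:** the press briefly reached 40.5 N at the fingertips before I eased it off. That is over the 40 N figure for the arm and gripper body, but only the fingertips were touching. The front edge measured about 3 mm off its nominal position (31.5 mm against 35 mm from the keys), so I relied on the keys for position. They measured 59.4 mm apart against 60 mm nominal.

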